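# Sort two jacking studs by thread pitch on a notched gauge plate

### The job

Sort the two threaded studs by thread pitch on the gauge plate: lay the coarse-threaded stud in the coarse-toothed pair of V-notches and the fine-threaded stud in the fine-toothed pair. Each should rest fully down in both of its Vs with its square collar midway between them. Leave the smooth, unthreaded blank stud where it lies.

Things in the scene. Friction and masses are not known exactly. Their poses are not given: they have to be found in the camera images.
- stud_coarse: Steel stud 130 mm long lying flat, with bold thread, 26 mm across, 8 mm pitch. Square wrench collar at mid-length, 28 x 28 mm, 36 mm long: it lies on a flat of this; grip its two upright sides from above. Origin: on the stud's axis at mid-length, 14 mm above the table at the start. x along the stud, z up at the start; either end may go either way. About 0.42 kg.
- stud_fine: Thinner steel stud 130 mm long lying flat, with close-set thread, 18 mm across, 4 mm pitch. Square wrench collar at mid-length, 20 x 20 mm, 36 mm long: it lies on a flat of this; grip its two upright sides. Origin: on the stud's axis at mid-length, 10 mm above the table at the start. x along the stud, z up at the start; either end may go either way. About 0.21 kg.
- blank: Bystander, not to be shifted: smooth unthreaded steel stud 130 mm long, ends 22 mm across, square collar 24 x 24 x 36 mm at mid-length. Origin: on the axis at mid-length, x along it.
- gauge: Fixed dark plate 130 (x) by 220 (y) by 8 mm, yaw varies. Origin: centre of underside, on table; z up, y to robot's left. Pairs of saddles at x = -45 and +45 mm, 24 mm long, 90-degree V along x, 66 mm gap between for collar and fingers. Coarse pair: y = +60 mm, V 36 mm wide, 8 mm teeth, seated stud axis at z 32.4 mm. Fine pair: y = -60, V 28 wide, 4 mm teeth, axis 28.7. Teeth do not lock.
Not all that is in view belongs to the job. What is shaped like the stud_coarse but orange is not meant.

How it is judged:
By the outcome, as a careful person would: the job done as asked, in the order asked, and still so for the second after the job is handed in, with the robot touching nothing.
It also fails if it takes over 72 s, if anything falls off the work surface, if the arm or the gripper's body presses on something with over 40 N, if the wrist force passes 120 N, or if a joint passes its speed limit or range.

### The arm

A 6-joint arm with a two-finger parallel gripper is mounted at the origin on the work surface. World frame = base frame: x ahead of the robot, y to its left, z up, the work surface at z = 0. Lengths are in m, angles in degrees, forces in N, time in s.
With the tool pointing down it reaches from about 0.4 to 0.825 m from the base axis. Payload 7 kg.
Tool frame: the origin (TCP) lies on the centre line of the jaws, within the pads' length; the fingertips stand 22 mm ahead of it and the grasp point (between the pads) lies 3 mm ahead of it; z points along the fingers, y is the line along which they close (so a half turn about z gives the same grasp; the last joint's range is limited). The gripper opens to 88 mm and grips with 3 to 60 N. Pads are 19 mm wide; open, the fingers measure 130 mm over their backs; the gripper's body (78 mm by 193 mm) begins 47 mm behind the grasp point.
Start: joints at [-53.68, 20.546, 0.682, 0, -70.136, -16.507], TCP at [0.229, -0.635, 0.249] pointing down, gripper open.
Joint ranges: [-176.03, 176.03], [-82.01, 121.73], [-58.28, 71.71], [-173.87, 95.51], [-174.79, -0.11], [-173.66, 173.66]. Speed limits (degrees/s): [136.94, 136.94, 172.46, 180, 180, 180].

### API

Orientations are given as [roll, pitch, yaw] about the fixed x, y, z axes, in that order (R = Rz(yaw) Ry(pitch) Rx(roll)).
In Python, from plant import get_state, cams, r gives the robot as it stands.
- The arm moves only by the tool apply_moves, never from a script. Its argument "targets" is a list of rows, each an object with "dp": the shift along the world's x, y, z in m, a list of three; "yaw": the turn about the world's z in degrees. In form: [{"dp": [x, y, z], "yaw": yaw}, ...]. A call has 1 to 20 rows; each row is the pose to reach, as a shift and turn from the pose commanded when the call began; what a row does not reach only later rows make up. A row lasts 1/12 s, in which the tool goes at most 41.7 mm and 7.16 degrees, less where a joint would pass 70% of its speed; a pose out of reach is approached as far as the arm can. A call with a gripper value outside its range is refused whole. "grip" is the gripper command: -1 is fully open, 1 is shut, values between are in proportion, set as the call begins (left out, the last holds). The fingers move at their own pace and stop on an object; "squeeze" is the grip in N (left out, the last holds). Time passes only in rows, so rows that repeat a pose let the fingers close. It gives the time, the measured TCP pose, the force, the opening and the grip force at its end, in the units of the state.
- get_state(): the state, without advancing time (a new reading comes with each control period).
- cams.capture(name): name is "scene" or "top" or "wrist"; returns a dict with "image" (400x640x3 uint8, red, green, blue), "range_z" (400x640 float32, m along the optical axis (not along the pixel's ray), 0 where there is no reading), "fx", "fy", "cx", "cy" (pixels), "R" (3x3) and "t" (3): a world point X has camera coordinates R X + t; the wrist camera has in their place "T_tool_cam" (4x4, takes a point from camera to tool coordinates, whose origin is the TCP and whose axes are the flange's). Camera axes: x right, y down, z forward; pixel columns grow to the right and rows downward; lengths in m; the calibration is good to about 2 mm. A picture is of the moment at which its call begins: read the wrist's pose just before it.
- r.close_job(): hands the job in; it is judged then, once.
The state is a dict: "time_s": time; "joints": joint angles; "qd": joint speeds; "joint_torque": joint torques, N m; "tcp_pos": TCP position; "eef_rot": TCP orientation; "contact_force": force on the tool from outside, world axes, zero at the start; "moment": the same for the moment, N m; "gripper_width": finger opening in m; "gripper_force": force on a finger pad.
Only numpy, scipy, OpenCV 4.12 (cv2) and the standard library are available. Lean on these libraries where they do the work, as an engineer would, in place of code of your own. Each camera call takes 0.05 s, during which the arm holds its last target. There are 200 camera calls.

## Working session

There is one attempt and no reset: what is moved stays moved. The work goes in short steps, Python scripts to look and compute and a tool call to move; the robot and the scene stay as the last step left them, time stands still between calls to the robot, and variables do not carry over. Pictures are saved under pics/ and viewed, at most 10 in all, crops included, and the job is handed in when it is done.

Besides the shell and the picture viewer there is one more tool, called after "Call:" as a command line: name --argument value ..., lists and objects as JSON in quotes. apply_moves: Moves the arm, as the interface text tells. Its arguments: {"type":"object","properties":{"targets":{"type":"array","items":{"type":"object","properties":{"dp":{"type":"array","items":{"type":"number"}},"yaw":{"type":"number"}}}},"grip":{"type":"number"},"squeeze":{"type":"number"}},"required":["targets"]}

```bash
mkdir -p pics; cat > h.py <<'E'
import numpy as np, cv2
from plant import get_state, cams, r
def world(c,u,v):
    z=c["range_z"][v,u]; p=np.stack([(u-c["cx"])/c["fx"]*z,(v-c["cy"])/c["fy"]*z,z],-1)
    return (p-c["t"])@c["R"]
def ray(c,u,v,h):
    d=c["R"].T@np.array([(u-c["cx"])/c["fx"],(v-c["cy"])/c["fy"],1.]); o=-c["R"].T@c["t"]
    return o+d*(h-o[2])/d[2]
E
python3 - <<'E'
from h import *
s=get_state(); print(s["time_s"],s["tcp_pos"],s["eef_rot"])
for n in("top","scene"):
    c=cams.capture(n); cv2.imwrite(f"pics/{n}0.png",c["image"][:,:,::-1]); np.savez(f"{n}0.npz",**c); print(n,c["fx"],-c["R"].T@c["t"],(c["range_z"]>0).mean())
E
```

```text
0.0 [ 0.22862775 -0.63463757  0.24764957] [ 1.79907161e+02 -9.58376084e-03 -1.60192368e+02]
top 473.42275041111066 [ 0.47067669 -0.03248377  0.90564696] 0.99612109375
scene 437.1232617798432 [ 0.99171522 -0.26246701  0.79564074] 0.9959296875
```

View pics/top0.png

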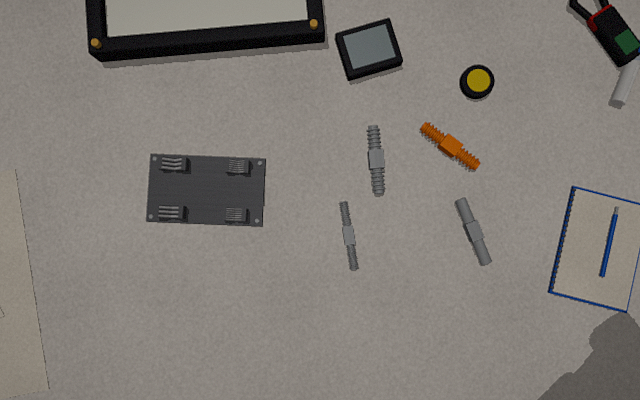

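View pics/scene0.png

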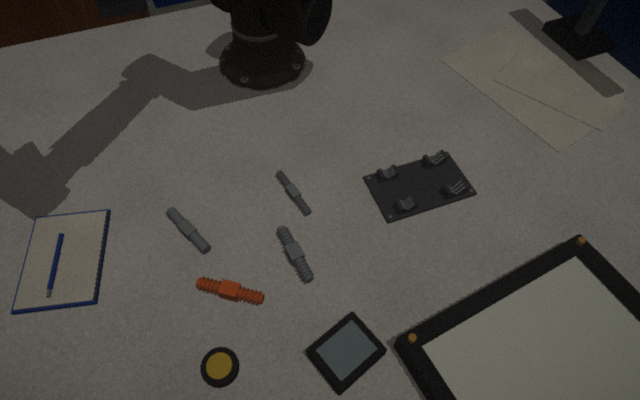

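Candidates for a stud in the top view are (376,160) with bold grey thread, (348,236) thin and grey, (473,231) the smooth blank, and (450,146) the orange decoy. I take (376,160) as coarse and (348,236) as fine. The gauge is centred at about (207,190), with the coarse saddles on the left. Next I check this in one crop and measure.

```bash
cat > m.py <<'E'
from h import *
def comps(c,x0,x1,y0,y1,lo=0.006):
    u,v=np.meshgrid(np.arange(640),np.arange(400)); P=world(c,u,v)
    m=((P[...,2]>lo)&(P[...,2]<.06)&(u>x0)&(u<x1)&(v>y0)&(v<y1)&(c["range_z"]>0)).astype(np.uint8)
    n,l,s,ce=cv2.connectedComponentsWithStats(m)
    return [(l==i,P) for i in range(1,n) if s[i,4]>60]
if __name__=="__main__":
    for n,box in(("top",(100,520,110,290)),("scene",(150,490,140,310))):
        c=dict(np.load(n+"0.npz")); 
        for m,P in comps(c,*box):
            v,u=np.nonzero(m); q=P[m]
            (cx,cy),(w,h),a=cv2.minAreaRect((q[:,:2]*1000).astype(np.float32))
            e=np.linalg.svd(q[:,:2]-q[:,:2].mean(0),full_matrices=False)[2][0]
            print(n,(int(u.mean()),int(v.mean())),"rect",np.round([cx,cy,w,h],1),"mean",q[:,:2].mean(0).round(4),"ang",round(np.degrees(np.arctan2(e[1],e[0]))%180,1),"z90",np.percentile(q[:,2],[50,95]).round(4))
        u,v=np.meshgrid(np.arange(640),np.arange(400)); P=world(c,u,v); print("table",np.median(P[300:330,250:400,2]))
    c=np.load("top0.npz")["image"][100:290,130:500,::-1]
    cv2.imwrite("pics/crop0.png",cv2.resize(c,None,fx=2.1,fy=2.1,interpolation=cv2.INTER_CUBIC))
E
python3 m.py
```

```text
top (449, 145) rect [ 636.5 -275.3  130.5   28.9] mean [ 0.6352 -0.2739] ang 53.0 z90 [0.0252 0.0305]
top (375, 158) rect [ 609.4 -134.6  129.8   28.3] mean [ 0.6085 -0.1337] ang 5.2 z90 [0.025  0.0303]
top (205, 189) rect [550.4 187.7 220.6 130. ] mean [0.5497 0.1863] ang 88.4 z90 [0.0089 0.0307]
top (472, 230) rect [ 475.5 -318.3  129.7   25.3] mean [ 0.4747 -0.3165] ang 22.0 z90 [0.0225 0.0264]
top (348, 234) rect [466.2 -83.6 129.3  20.1] mean [ 0.4655 -0.0835] ang 9.8 z90 [0.0178 0.022 ]
table 0.00014410604432606356
scene (417, 185) rect [546.7 185.5 221.4 132.7] mean [0.5504 0.1803] ang 87.7 z90 [0.0095 0.0312]
scene (292, 192) rect [463.2 -85.8 128.1  21. ] mean [ 0.467  -0.0867] ang 9.7 z90 [0.0178 0.0216]
scene (187, 229) rect [ 472.  -320.4  130.8   24.9] mean [ 0.4777 -0.3195] ang 22.3 z90 [0.0225 0.026 ]
scene (294, 253) rect [ 605.7 -136.9  131.5   28.8] mean [ 0.6114 -0.1379] ang 5.2 z90 [0.0248 0.0298]
scene (229, 289) rect [ 633.4 -277.9  130.5   28.8] mean [ 0.6363 -0.2779] ang 52.8 z90 [0.0243 0.0301]
scene (474, 300) rect [838.4 117.8  35.2 100.5] mean [0.8338 0.1228] ang 89.0 z90 [0.0506 0.0529]
table 0.001015238922296139
```

View pics/crop0.png

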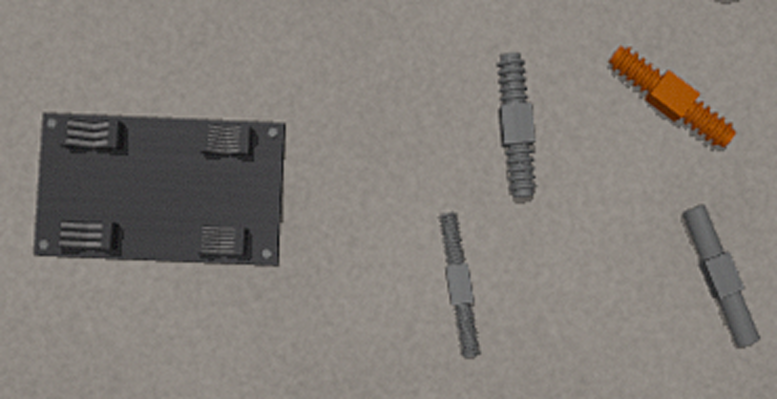

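The crop confirms it. The bold-thread grey stud is at (518,125), the close-set one at (459,283), and the smooth blank at (722,273). The gauge's coarse teeth are on the left and its fine teeth on the right. I'll start by hovering over the coarse stud.

Call:
apply_moves --targets '[{"dp": [0.02, 0.026, -0.002], "yaw": -1}, {"dp": [0.04, 0.053, -0.004], "yaw": -2}, {"dp": [0.06, 0.08, -0.006], "yaw": -3}, {"dp": [0.08, 0.106, -0.008], "yaw": -4}, {"dp": [0.1, 0.132, -0.01], "yaw": -5}, {"dp": [0.12, 0.158, -0.012], "yaw": -6}, {"dp": [0.14, 0.184, -0.014], "yaw": -7}, {"dp": [0.16, 0.211, -0.016], "yaw": -8}, {"dp": [0.18, 0.237, -0.02], "yaw": -9}, {"dp": [0.2, 0.263, -0.025], "yaw": -10}, {"dp": [0.22, 0.29, -0.03], "yaw": -11}, {"dp": [0.24, 0.316, -0.035], "yaw": -12}, {"dp": [0.26, 0.342, -0.04], "yaw": -13}, {"dp": [0.28, 0.369, -0.05], "yaw": -14}, {"dp": [0.3, 0.395, -0.05], "yaw": -14.6}, {"dp": [0.32, 0.421, -0.05], "yaw": -14.6}, {"dp": [0.34, 0.448, -0.05], "yaw": -14.6}, {"dp": [0.36, 0.474, -0.05], "yaw": -14.6}, {"dp": [0.373, 0.491, -0.05], "yaw": -14.6}, {"dp": [0.379, 0.499, -0.05], "yaw": -14.6}]'

```text
time_s: 1.77
tcp_pos: [0.6091, -0.1337, 0.1979]
eef_rot: [180.0, -0.0, -174.7]
contact_force: [0.4, -0.3, -0.1]
gripper_width: 0.0873
gripper_force: 0.0
```

```bash
cat >> h.py <<'E'
from scipy.spatial.transform import Rotation as Ro
def wrist(tag):
    s=get_state(); c=cams.capture("wrist"); 
    Rt=Ro.from_euler("xyz",s["eef_rot"],degrees=True).as_matrix(); T=np.eye(4); T[:3,:3]=Rt; T[:3,3]=s["tcp_pos"]
    W=T@c["T_tool_cam"]; c["R"]=W[:3,:3].T; c["t"]=-c["R"]@W[:3,3]
    cv2.imwrite(f"pics/{tag}.png",c["image"][:,:,::-1]); np.savez(tag+".npz",**c); return s,c
E
cat > w.py <<'E'
import sys; from h import *; from m import comps
s,c=wrist(sys.argv[1]); lo=float(sys.argv[2]) if len(sys.argv)>2 else .006
print(s["time_s"],np.round(s["tcp_pos"],4),np.round(s["eef_rot"],2),np.round(s["contact_force"],1),"cam",(-c["R"].T@c["t"]).round(3))
for m,P in comps(c,-1,640,-1,400,lo):
    v,u=np.nonzero(m); q=P[m]
    if len(q)<400: continue
    (cx,cy),(w,h),a=cv2.minAreaRect((q[:,:2]*1000).astype(np.float32))
    e=np.linalg.svd(q[:,:2]-q[:,:2].mean(0),full_matrices=False)[2][0]
    print((int(u.mean()),int(v.mean())),len(q),"rect",np.round([cx,cy,w,h,a],1),"ang",round(np.degrees(np.arctan2(e[1],e[0]))%180,1),"z",np.percentile(q[:,2],[50,95]).round(4))
E
python3 w.py w1
```

```text
1.7667 [ 0.6091 -0.1337  0.1979] [ 1.7999e+02 -3.0000e-02 -1.7466e+02] [ 0.4 -0.3 -0.1] cam [ 0.535 -0.14   0.334]
(128, 37) 2617 rect [ 500.7 -305.7   69.3   24.3   21.6] ang 23.1 z [0.0218 0.0247]
(390, 43) 2094 rect [486.9 -79.   82.   20.    9.4] ang 10.0 z [0.0188 0.0211]
(590, 139) 13587 rect [545.9 138.9 122.4 130.   88.1] ang 21.5 z [0.0086 0.0297]
(315, 175) 3364 rect [ 607.1 -133.7  130.3   28.     4.5] ang 5.0 z [0.0246 0.0288]
(166, 189) 3749 rect [ 633.8 -274.3  130.1   29.    51.8] ang 53.3 z [0.0236 0.0286]
(305, 329) 1472 rect [ 778.  -130.7   18.3  110.4    9.3] ang 106.8 z [0.0196 0.0299]
```

View pics/w1.png

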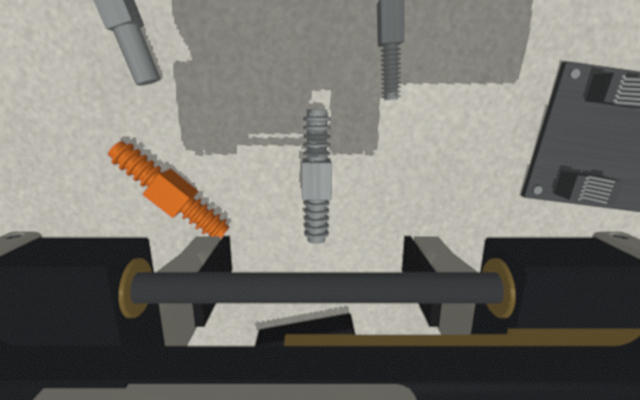

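The wrist view shows the coarse collar at (316,180) with the orange decoy clear on the left at (168,193). It lines up to about 2 mm, so I descend and grip.

Call:
apply_moves --targets '[{"dp": [-0.001, 0, -0.015]}, {"dp": [-0.002, 0, -0.035]}, {"dp": [-0.002, 0, -0.06]}, {"dp": [-0.002, 0, -0.085]}, {"dp": [-0.002, 0, -0.11]}, {"dp": [-0.002, 0, -0.13]}, {"dp": [-0.002, 0, -0.145]}, {"dp": [-0.002, 0, -0.155]}, {"dp": [-0.002, 0, -0.163]}, {"dp": [-0.002, 0, -0.168]}, {"dp": [-0.002, 0, -0.171]}, {"dp": [-0.002, 0, -0.172]}, {"dp": [-0.002, 0, -0.172]}]'

```text
$.targets[0]: bad value
```

Call:
apply_moves --targets '[{"dp": [0, 0, 0]}, {"dp": [0, 0, 0]}, {"dp": [0, 0, 0]}, {"dp": [0, 0, 0]}, {"dp": [0, 0, 0]}, {"dp": [0, 0, 0]}, {"dp": [0, 0, 0]}, {"dp": [0, 0, 0]}, {"dp": [0, 0, 0]}, {"dp": [0, 0, 0]}, {"dp": [0, 0, 0]}, {"dp": [0, 0, 0]}]' --grip 1 --squeeze 35

```text
$.targets[0]: bad value
```

```bash
python3 w.py w2
```

```text
1.8167 [ 0.6094 -0.1335  0.1979] [ 1.7999e+02 -3.0000e-02 -1.7465e+02] [1.1 0.4 1.4] cam [ 0.535 -0.14   0.334]
(128, 37) 2601 rect [ 500.9 -305.8   69.3   24.7   21.7] ang 23.2 z [0.0218 0.0248]
(390, 43) 2092 rect [486.8 -79.   82.3  20.3   9.3] ang 10.0 z [0.0187 0.0211]
(590, 139) 13600 rect [546.  139.4 123.8 130.3  87.9] ang 21.4 z [0.0086 0.0298]
(315, 175) 3382 rect [ 606.8 -133.6  130.2   27.7    4.6] ang 5.0 z [0.0246 0.0288]
(166, 188) 3749 rect [ 633.6 -274.4  130.4   28.6   52.7] ang 53.3 z [0.0237 0.0287]
(305, 329) 1489 rect [ 777.8 -130.2   20.2  110.7    7.7] ang 106.8 z [0.0199 0.0301]
```

Yaw is required in every row, so I repeat the move with it filled in.

Call:
apply_moves --targets '[{"dp": [-0.001, 0, -0.015], "yaw": 0}, {"dp": [-0.002, 0, -0.035], "yaw": 0}, {"dp": [-0.002, 0, -0.06], "yaw": 0}, {"dp": [-0.002, 0, -0.085], "yaw": 0}, {"dp": [-0.002, 0, -0.11], "yaw": 0}, {"dp": [-0.002, 0, -0.13], "yaw": 0}, {"dp": [-0.002, 0, -0.145], "yaw": 0}, {"dp": [-0.002, 0, -0.155], "yaw": 0}, {"dp": [-0.002, 0, -0.163], "yaw": 0}, {"dp": [-0.002, 0, -0.168], "yaw": 0}, {"dp": [-0.002, 0, -0.171], "yaw": 0}, {"dp": [-0.002, 0, -0.172], "yaw": 0}, {"dp": [-0.002, 0, -0.172], "yaw": 0}]'

```text
time_s: 2.95
tcp_pos: [0.606, -0.1361, 0.027]
eef_rot: [-180.0, 0.0, -174.8]
contact_force: [1.3, -1.4, -0.6]
gripper_width: 0.0875
gripper_force: 0.0
```

```bash
python3 w.py w3
```

```text
2.95 [ 0.606  -0.1361  0.027 ] [-1.8000e+02  4.0000e-02 -1.7478e+02] [ 1.3 -1.4 -0.6] cam [ 0.532 -0.142  0.163]
(480, 51) 4243 rect [506.7 -75.8  42.4  18.1   8.3] ang 10.0 z [0.016  0.0191]
(320, 202) 7968 rect [ 573.7 -136.5   63.6   28.1    4.9] ang 5.0 z [0.024  0.0286]
(430, 255) 1917 rect [596.6 -87.7  13.9  27.6  51.9] ang 125.0 z [0.0271 0.0438]
(202, 255) 1905 rect [ 605.5 -184.    27.8   13.9   47.8] ang 65.4 z [0.027  0.0437]
(195, 316) 775 rect [ 613.  -180.7   18.1    5.1    4.1] ang 11.0 z [0.0518 0.0592]
(319, 317) 1592 rect [ 633.5 -130.8   27.7   28.     7.3] ang 102.9 z [0.0244 0.0286]
(437, 315) 721 rect [604.8 -89.5  17.8   5.    5.3] ang 176.7 z [0.0517 0.059 ]
```

Call:
apply_moves --targets '[{"dp": [0, 0, 0], "yaw": 0}, {"dp": [0, 0, 0], "yaw": 0}, {"dp": [0, 0, 0], "yaw": 0}, {"dp": [0, 0, 0], "yaw": 0}, {"dp": [0, 0, 0], "yaw": 0}, {"dp": [0, 0, 0], "yaw": 0}, {"dp": [0, 0, 0], "yaw": 0}, {"dp": [0, 0, 0], "yaw": 0}, {"dp": [0, 0, 0], "yaw": 0}, {"dp": [0, 0, 0], "yaw": 0}, {"dp": [0, 0, 0], "yaw": 0}, {"dp": [0, 0, 0], "yaw": 0}]' --grip 1 --squeeze 40

```text
time_s: 4.0
tcp_pos: [0.6057, -0.1359, 0.0265]
eef_rot: [180.0, -0.0, -174.8]
contact_force: [0.9, 1.4, 0.6]
gripper_width: 0.0277
gripper_force: 40.0
```

Call:
apply_moves --targets '[{"dp": [0, 0, 0.005], "yaw": 0}, {"dp": [0, 0, 0.015], "yaw": 0}, {"dp": [0, 0, 0.03], "yaw": 0}, {"dp": [0, 0, 0.05], "yaw": 0}, {"dp": [0, 0, 0.07], "yaw": 0}, {"dp": [0, 0, 0.09], "yaw": 0}, {"dp": [0, 0.005, 0.105], "yaw": 0}, {"dp": [-0.002, 0.015, 0.115], "yaw": -0.5}, {"dp": [-0.005, 0.03, 0.12], "yaw": -1}, {"dp": [-0.008, 0.05, 0.12], "yaw": -1.5}, {"dp": [-0.012, 0.075, 0.12], "yaw": -2}, {"dp": [-0.016, 0.105, 0.12], "yaw": -2.5}, {"dp": [-0.02, 0.135, 0.12], "yaw": -3}, {"dp": [-0.025, 0.165, 0.12], "yaw": -3.5}, {"dp": [-0.03, 0.195, 0.12], "yaw": -4}, {"dp": [-0.034, 0.225, 0.12], "yaw": -4.5}, {"dp": [-0.038, 0.255, 0.12], "yaw": -5}, {"dp": [-0.042, 0.28, 0.12], "yaw": -5.5}, {"dp": [-0.045, 0.3, 0.12], "yaw": -6}, {"dp": [-0.048, 0.315, 0.12], "yaw": -6.4}]'

```text
time_s: 5.67
tcp_pos: [0.5573, 0.1808, 0.1473]
eef_rot: [180.0, 0.0, 178.9]
contact_force: [0.2, -0.2, -3.8]
gripper_width: 0.0273
gripper_force: 40.0
```

Call:
apply_moves --targets '[{"dp": [0, 0.01, 0], "yaw": -0.1}, {"dp": [-0.001, 0.025, 0], "yaw": -0.2}, {"dp": [-0.002, 0.04, 0], "yaw": -0.3}, {"dp": [-0.004, 0.052, 0], "yaw": -0.4}, {"dp": [-0.006, 0.06, 0], "yaw": -0.5}, {"dp": [-0.007, 0.065, 0], "yaw": -0.5}, {"dp": [-0.008, 0.068, 0], "yaw": -0.5}, {"dp": [-0.008, 0.068, 0], "yaw": -0.5}, {"dp": [-0.008, 0.068, 0], "yaw": -0.5}]'

```text
time_s: 6.42
tcp_pos: [0.5497, 0.2467, 0.1465]
eef_rot: [-180.0, -0.0, 178.3]
contact_force: [0.1, 0.3, -3.5]
gripper_width: 0.028
gripper_force: 40.0
```

```bash
python3 w.py w4
python3 - <<'E'
from h import *
c=dict(np.load("w4.npz")); u,v=np.meshgrid(np.arange(640),np.arange(400)); P=world(c,u,v)
c2=cams.capture("top"); np.savez("top4.npz",**c2); cv2.imwrite("pics/top4.png",c2["image"][:,:,::-1])
E
```

```text
6.4167 [0.5497 0.2467 0.1465] [-1.7998e+02 -1.0000e-02  1.7831e+02] [ 0.1  0.3 -3.5] cam [0.475 0.25  0.283]
(230, 171) 26827 rect [541.5 189.1 220.8 119.2  88.4] ang 91.4 z [0.0082 0.0296]
```

View pics/w4.png

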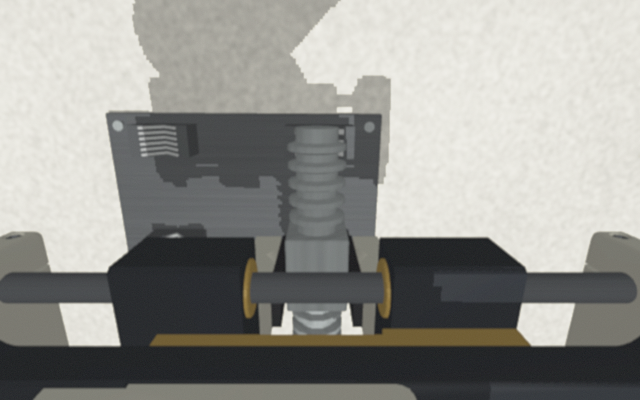

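```bash
cat > held.py <<'E'
import sys; from h import *
c=dict(np.load(sys.argv[1]+".npz")); zlo=float(sys.argv[2]); zhi=float(sys.argv[3])
u,v=np.meshgrid(np.arange(640),np.arange(400)); P=world(c,u,v)
m=(P[...,2]>zlo)&(P[...,2]<zhi)&(v<228)&(u>250)&(u<390); q=P[m]
print("n",len(q),"xmin",np.percentile(q[:,0],[.5,2]),"z99",np.percentile(q[:,2],99))
xs=[];ym=[]
for x in np.arange(q[:,0].min()+.004,q[:,0].max(),.008):
    k=q[abs(q[:,0]-x)<.004]
    if len(k)>50: xs.append(x); ym.append((np.percentile(k[:,1],1)+np.percentile(k[:,1],99))/2)
p=np.polyfit(xs,ym,1); print("ang",np.degrees(np.arctan(p[0])),"y at center(xmin+65):",np.polyval(p,q[:,0].min()+.065), np.round(ym,4))
# plate edges
g=(P[...,2]>.004)&(P[...,2]<.05)&(u<460); g=cv2.morphologyEx(g.astype(np.uint8),cv2.MORPH_OPEN,np.ones((3,3)))>0
k=P[g]; print("plate rect",cv2.minAreaRect((k[:,:2]*1000).astype(np.float32)))
e=[]; 
for y in np.arange(.10,.28,.01):
    w=k[abs(k[:,1]-y)<.004]
    if len(w)>20: e.append((y,np.percentile(w[:,0],1)))
e=np.array(e); p=np.polyfit(e[:,1]*0+e[:,0],e[:,1],1); print("front edge slope deg",np.degrees(np.arctan(p[0])),"x at y=.189",np.polyval(p,.189),"res",np.std(e[:,1]-np.polyval(p,e[:,0])))
# saddles
for nm,z0 in(("saddle",.0),):
    w=P[(P[...,2]>.018)&(P[...,2]<.05)&(u<460)]; 
    from scipy.cluster.hierarchy import fcluster,linkage
    w=w[::max(1,len(w)//1500)]; L=fcluster(linkage(w[:,:2],"single"),.012,"distance")
    for i in set(L):
        a=w[L==i]
        if len(a)>40: print("sad",len(a),a[:,:2].min(0).round(4),a[:,:2].max(0).round(4),a[:,2].max().round(4))
E
python3 held.py w4 .09 .16
```

```text
n 5204 xmin [0.48588767 0.48620256] z99 0.1476588830459397
ang -1.5977474323771466 y at center(xmin+65): 0.2473237783663646 [0.2488 0.2489 0.2487 0.2486 0.2482 0.2477]
plate rect ((540.646484375, 189.12539672851562), (220.8129119873047, 117.45697021484375), 88.4134750366211)
front edge slope deg 1.6526231846682693 x at y=.189 0.4832971372974182 res 0.0004159875069292566
sad 1008 [0.4878 0.1079] [0.5134 0.1533] 0.0319
sad 109 [0.5774 0.1062] [0.5813 0.1503] 0.0292
sad 403 [0.4918 0.2241] [0.5175 0.2766] 0.034
```

Call:
apply_moves --targets '[{"dp": [-0.001, 0.001, -0.006], "yaw": 0}, {"dp": [-0.002, 0.0017, -0.015], "yaw": 0}, {"dp": [-0.002, 0.0017, -0.027], "yaw": 0}, {"dp": [-0.002, 0.0017, -0.04], "yaw": 0}, {"dp": [-0.002, 0.0017, -0.052], "yaw": 0}, {"dp": [-0.002, 0.0017, -0.062], "yaw": 0}, {"dp": [-0.002, 0.0017, -0.07], "yaw": 0}, {"dp": [-0.002, 0.0017, -0.074], "yaw": 0}, {"dp": [-0.002, 0.0017, -0.076], "yaw": 0}, {"dp": [-0.002, 0.0017, -0.076], "yaw": 0}, {"dp": [-0.002, 0.0017, -0.076], "yaw": 0}]'

```text
time_s: 7.43
tcp_pos: [0.5481, 0.2489, 0.0709]
eef_rot: [180.0, 0.0, 178.3]
contact_force: [0.6, -0.4, -3.5]
gripper_width: 0.0274
gripper_force: 40.0
```

```bash
python3 w.py w5; python3 held.py w5 .042 .09
```

```text
7.4333 [0.5481 0.2489 0.0709] [1.7998e+02 3.0000e-02 1.7832e+02] [ 0.6 -0.4 -3.5] cam [0.473 0.252 0.207]
(195, 181) 39331 rect [531.4 189.1 221.   98.1  88.2] ang 92.8 z [0.0083 0.0317]
(91, 311) 804 rect [596.9  98.3  18.4  46.2  11.6] ang 106.8 z [0.0287 0.0308]
n 5210 xmin [0.4842812  0.48459427] z99 0.0719917505188122
ang -1.863267684338782 y at center(xmin+65): 0.24932181702226547 [0.2512 0.2511 0.2508 0.2508 0.2503 0.2498]
plate rect ((547.7633056640625, 188.50311279296875), (220.9276580810547, 130.3031005859375), 88.01580047607422)
front edge slope deg 1.8139831852873336 x at y=.189 0.4831683976725248 res 0.00019966617862106402
sad 161 [0.5855 0.1054] [0.6025 0.1209] 0.0316
sad 1028 [0.4879 0.1082] [0.5135 0.1535] 0.0323
sad 277 [0.4933 0.2624] [0.5175 0.2767] 0.0348
sad 287 [0.4919 0.2243] [0.5164 0.2394] 0.0339
sad 46 [0.5933 0.263 ] [0.6064 0.2725] 0.0334
sad 47 [0.5892 0.2214] [0.6062 0.233 ] 0.0334
```

View pics/w5.png

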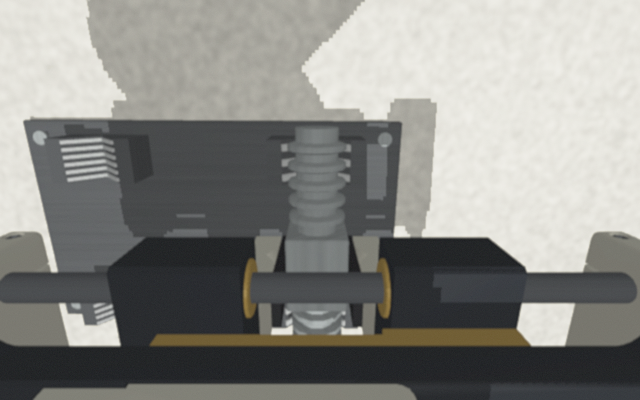

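The wrist view shows the stud centred over the V at (318,150), with the teeth showing evenly either side at u 283 and 350. The numbers agree to under 1 mm, so I lower it.

Call:
apply_moves --targets '[{"dp": [0, 0, -0.003], "yaw": 0}, {"dp": [0, 0, -0.006], "yaw": 0}, {"dp": [0, 0, -0.009], "yaw": 0}, {"dp": [0, 0, -0.012], "yaw": 0}, {"dp": [0, 0, -0.015], "yaw": 0}, {"dp": [0, 0, -0.018], "yaw": 0}, {"dp": [0, 0, -0.02], "yaw": 0}, {"dp": [0, 0, -0.022], "yaw": 0}, {"dp": [0, 0, -0.0235], "yaw": 0}, {"dp": [0, 0, -0.0245], "yaw": 0}, {"dp": [0, 0, -0.0245], "yaw": 0}, {"dp": [0, 0, -0.0245], "yaw": 0}]'

```text
time_s: 8.48
tcp_pos: [0.5478, 0.2487, 0.0461]
eef_rot: [-180.0, 0.0, 178.3]
contact_force: [0.5, 0.1, -2.8]
gripper_width: 0.0278
gripper_force: 40.0
```

Call:
apply_moves --targets '[{"dp": [0, 0, -0.0005], "yaw": 0}, {"dp": [0, 0, -0.001], "yaw": 0}, {"dp": [0, 0, -0.001], "yaw": 0}, {"dp": [0, 0, -0.001], "yaw": 0}]'

```text
time_s: 8.82
tcp_pos: [0.5479, 0.2486, 0.0454]
eef_rot: [180.0, 0.0, 178.3]
contact_force: [-1.6, -1.4, -0.8]
gripper_width: 0.0279
gripper_force: 40.0
```

Call:
apply_moves --targets '[{"dp": [0, 0, -0.0005], "yaw": 0}, {"dp": [0, 0, -0.0005], "yaw": 0}, {"dp": [0, 0, -0.0005], "yaw": 0}]' --squeeze 8

```text
time_s: 9.07
tcp_pos: [0.548, 0.2486, 0.0451]
eef_rot: [180.0, 0.0, 178.3]
contact_force: [-1.3, -2.4, 5.3]
gripper_width: 0.028
gripper_force: 8.0
```

Call:
apply_moves --targets '[{"dp": [0, 0, 0], "yaw": 0}, {"dp": [0, 0, 0], "yaw": 0}, {"dp": [0, 0, 0], "yaw": 0}, {"dp": [0, 0, 0], "yaw": 0}, {"dp": [0, 0, 0], "yaw": 0}, {"dp": [0, 0, 0], "yaw": 0}, {"dp": [0, 0, 0], "yaw": 0}]' --grip -0.1

```text
time_s: 9.65
tcp_pos: [0.5478, 0.2487, 0.0445]
eef_rot: [-180.0, -0.0, 178.3]
contact_force: [0.0, -0.1, -0.5]
gripper_width: 0.0482
gripper_force: 0.0
```

Call:
apply_moves --targets '[{"dp": [0, 0, 0.005], "yaw": 0}, {"dp": [0, 0, 0.015], "yaw": 0}, {"dp": [0, 0, 0.03], "yaw": 0}, {"dp": [0, 0, 0.05], "yaw": 0}, {"dp": [0, 0, 0.075], "yaw": 0}, {"dp": [0, 0, 0.1], "yaw": 0}, {"dp": [0, 0, 0.12], "yaw": 0}, {"dp": [0, 0, 0.132], "yaw": 0}, {"dp": [0, 0, 0.14], "yaw": 0}, {"dp": [0, 0, 0.14], "yaw": 0}, {"dp": [0, 0, 0.14], "yaw": 0}]'

```text
time_s: 10.57
tcp_pos: [0.5476, 0.2487, 0.1848]
eef_rot: [180.0, 0.0, 178.3]
contact_force: [0.4, 0.1, -0.4]
gripper_width: 0.0481
gripper_force: 0.0
```

```bash
python3 w.py w6 .034; python3 - <<'E'
from h import *
c=dict(np.load("w6.npz"));u,v=np.meshgrid(np.arange(640),np.arange(400)); P=world(c,u,v)
for x0,x1 in((.486,.53),(.535,.562),(.57,.61)):
    k=P[(P[...,0]>x0)&(P[...,0]<x1)&(abs(P[...,1]-.25)<.012)&(P[...,2]<.06)]; print(len(k),np.percentile(k[:,2],[50,99]) if len(k) else 0)
k=P[(P[...,2]>.042)&(P[...,2]<.06)&(abs(P[...,1]-.25)<.014)&(P[...,0]<.62)];print(np.percentile(k[:,0],[0.3,99.7]))
E
```

```text
10.5667 [0.5476 0.2487 0.1848] [1.7996e+02 2.0000e-02 1.7831e+02] [ 0.4  0.1 -0.4] cam [0.473 0.252 0.321]
(315, 186) 3931 rect [549.6 248.7  28.1 130.3  87.9] ang 178.0 z [0.0431 0.0472]
1459 [0.04117384 0.04601875]
875 [0.04651629 0.04817808]
1051 [0.04135295 0.04583583]
[0.48530911 0.60989918]
```

View pics/w6.png

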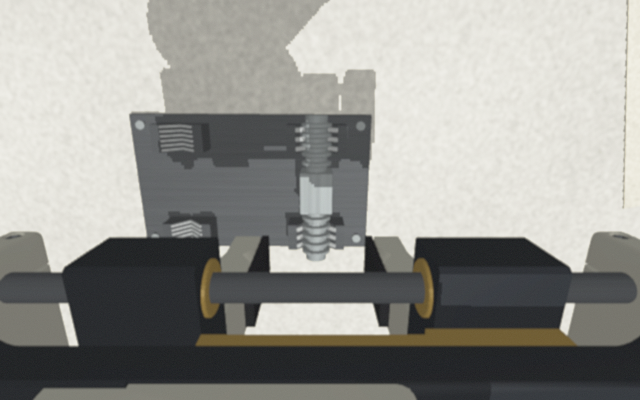

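The coarse stud at (316,185) is seated level, both ends topping out at 46 mm, and centred to within 1 mm. Now for the fine stud.

Call:
apply_moves --targets '[{"dp": [-0.003, -0.01, 0], "yaw": 0.5}, {"dp": [-0.008, -0.03, 0], "yaw": 1}, {"dp": [-0.014, -0.055, 0], "yaw": 2}, {"dp": [-0.021, -0.083, 0], "yaw": 3}, {"dp": [-0.028, -0.111, 0], "yaw": 4}, {"dp": [-0.035, -0.139, 0], "yaw": 5}, {"dp": [-0.042, -0.167, 0], "yaw": 6}, {"dp": [-0.049, -0.195, 0], "yaw": 7}, {"dp": [-0.056, -0.222, 0], "yaw": 8}, {"dp": [-0.063, -0.25, 0], "yaw": 9}, {"dp": [-0.069, -0.275, 0], "yaw": 10}, {"dp": [-0.075, -0.297, 0], "yaw": 11}, {"dp": [-0.079, -0.313, 0], "yaw": 11.5}, {"dp": [-0.082, -0.324, 0], "yaw": 11.5}, {"dp": [-0.0835, -0.331, 0], "yaw": 11.5}, {"dp": [-0.0835, -0.331, 0], "yaw": 11.5}, {"dp": [-0.0835, -0.331, 0], "yaw": 11.5}]' --grip -0.6

```text
time_s: 12.03
tcp_pos: [0.4643, -0.0823, 0.1843]
eef_rot: [180.0, -0.0, -170.2]
contact_force: [0.0, 0.7, -0.4]
gripper_width: 0.0703
gripper_force: 0.0
```

```bash
python3 w.py w7
```

```text
12.0333 [ 0.4643 -0.0823  0.1843] [ 1.8000e+02 -2.0000e-02 -1.7023e+02] [ 0.   0.7 -0.4] cam [ 0.391 -0.094  0.321]
(57, 143) 4791 rect [ 472.1 -317.1  130.2   25.9   21.3] ang 22.0 z [0.0212 0.0245]
(315, 178) 2510 rect [463.2 -82.7 130.   19.6   9.8] ang 9.7 z [0.0174 0.0208]
(496, 231) 519 rect [481.  113.   14.2  69.1   9.8] ang 94.2 z [0.0083 0.0101]
```

Call:
apply_moves --targets '[{"dp": [-0.001, 0, -0.01], "yaw": 0}, {"dp": [-0.001, 0, -0.028], "yaw": 0}, {"dp": [-0.001, 0, -0.05], "yaw": 0}, {"dp": [-0.001, 0, -0.075], "yaw": 0}, {"dp": [-0.001, 0, -0.1], "yaw": 0}, {"dp": [-0.001, 0, -0.12], "yaw": 0}, {"dp": [-0.001, 0, -0.135], "yaw": 0}, {"dp": [-0.001, 0, -0.146], "yaw": 0}, {"dp": [-0.001, 0, -0.153], "yaw": 0}, {"dp": [-0.001, 0, -0.157], "yaw": 0}, {"dp": [-0.001, 0, -0.159], "yaw": 0}, {"dp": [-0.001, 0, -0.16], "yaw": 0}, {"dp": [-0.001, 0, -0.16], "yaw": 0}, {"dp": [-0.001, 0, -0.16], "yaw": 0}]'

```text
time_s: 13.25
tcp_pos: [0.4637, -0.0822, 0.0251]
eef_rot: [180.0, 0.1, -170.2]
contact_force: [-0.1, -0.2, 1.6]
gripper_width: 0.0701
gripper_force: 0.0
```

Call:
apply_moves --targets '[{"dp": [0, 0, 0], "yaw": 0}, {"dp": [0, 0, 0], "yaw": 0}, {"dp": [0, 0, 0], "yaw": 0}, {"dp": [0, 0, 0], "yaw": 0}, {"dp": [0, 0, 0], "yaw": 0}, {"dp": [0, 0, 0], "yaw": 0}, {"dp": [0, 0, 0], "yaw": 0}, {"dp": [0, 0, 0], "yaw": 0}, {"dp": [0, 0, 0], "yaw": 0}, {"dp": [0, 0, 0], "yaw": 0}, {"dp": [0, 0, 0], "yaw": 0}, {"dp": [0, 0, 0], "yaw": 0}]' --grip 1 --squeeze 30

```text
time_s: 14.25
tcp_pos: [0.4633, -0.0823, 0.0246]
eef_rot: [180.0, -0.0, -170.2]
contact_force: [0.4, -0.3, -0.6]
gripper_width: 0.0198
gripper_force: 30.0
```

Call:
apply_moves --targets '[{"dp": [0, 0, 0.005], "yaw": 0}, {"dp": [0, 0, 0.015], "yaw": 0}, {"dp": [0, 0, 0.03], "yaw": 0}, {"dp": [0, 0, 0.05], "yaw": 0}, {"dp": [0, 0, 0.075], "yaw": 0}, {"dp": [0, 0, 0.1], "yaw": 0}, {"dp": [0.002, 0.005, 0.115], "yaw": -0.5}, {"dp": [0.006, 0.015, 0.12], "yaw": -1}, {"dp": [0.012, 0.03, 0.12], "yaw": -2}, {"dp": [0.019, 0.05, 0.12], "yaw": -3}, {"dp": [0.027, 0.07, 0.12], "yaw": -4}, {"dp": [0.037, 0.095, 0.12], "yaw": -5.5}, {"dp": [0.047, 0.12, 0.12], "yaw": -7}, {"dp": [0.056, 0.145, 0.12], "yaw": -8.5}, {"dp": [0.065, 0.167, 0.12], "yaw": -9.5}, {"dp": [0.072, 0.185, 0.12], "yaw": -10.5}, {"dp": [0.077, 0.198, 0.12], "yaw": -11}, {"dp": [0.08, 0.206, 0.12], "yaw": -11.3}, {"dp": [0.082, 0.211, 0.12], "yaw": -11.5}, {"dp": [0.082, 0.211, 0.12], "yaw": -11.5}]'

```text
time_s: 15.92
tcp_pos: [0.5452, 0.1291, 0.1444]
eef_rot: [-180.0, -0.0, 178.3]
contact_force: [-0.2, 0.5, -2.4]
gripper_width: 0.0199
gripper_force: 30.0
```

Call:
apply_moves --targets '[{"dp": [0, 0, -0.008], "yaw": 0}, {"dp": [0, 0, -0.02], "yaw": 0}, {"dp": [0, 0, -0.035], "yaw": 0}, {"dp": [0, 0, -0.05], "yaw": 0}, {"dp": [0, 0, -0.062], "yaw": 0}, {"dp": [0, 0, -0.07], "yaw": 0}, {"dp": [0, 0, -0.074], "yaw": 0}, {"dp": [0, 0, -0.075], "yaw": 0}, {"dp": [0, 0, -0.075], "yaw": 0}, {"dp": [0, 0, -0.075], "yaw": 0}]'

```text
time_s: 16.75
tcp_pos: [0.5456, 0.1287, 0.0702]
eef_rot: [180.0, 0.1, 178.3]
contact_force: [0.0, 0.1, -1.7]
gripper_width: 0.0199
gripper_force: 30.0
```

```bash
python3 w.py w8 .004; python3 held.py w8 .048 .09
```

```text
16.75 [0.5456 0.1287 0.0702] [1.7997e+02 5.0000e-02 1.7831e+02] [ 0.   0.1 -1.7] cam [0.471 0.132 0.206]
(429, 181) 43027 rect [530.1 189.6 221.   97.4  87.3] ang 86.4 z [0.0088 0.047 ]
(528, 320) 1967 rect [597.9 266.4  62.   33.   87.6] ang 76.3 z [0.0412 0.0453]
n 3797 xmin [0.48051068 0.4809986 ] z99 0.06516145672506939
ang -1.8733468375728457 y at center(xmin+65): 0.1292556763144475 [0.1312 0.131  0.1307 0.1305 0.1304 0.1298]
plate rect ((542.7892456054688, 149.42623901367188), (141.20693969726562, 122.75726318359375), 88.2044677734375)
front edge slope deg 7.7490499900956555 x at y=.189 0.4884719911211787 res 0.007229676595928885
sad 2257 [0.4805 0.1083] [0.5135 0.1529] 0.0499
sad 135 [0.5873 0.1128] [0.6022 0.118 ] 0.0327
sad 144 [0.5875 0.1379] [0.6039 0.1428] 0.0322
```

View pics/w8.png

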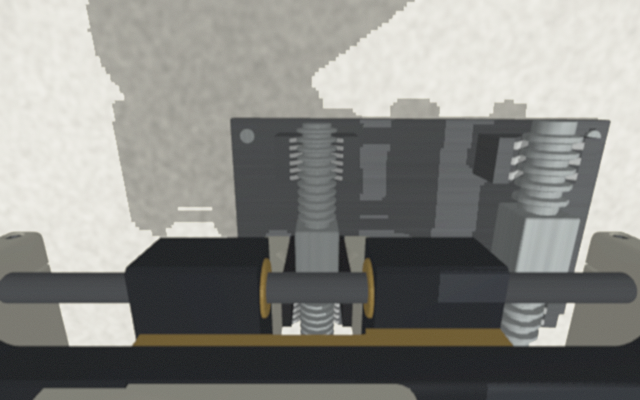

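The fine stud is centred over its V at (317,150), with teeth showing evenly at u 295 and 340. I lower it.

Call:
apply_moves --targets '[{"dp": [0, 0, -0.003], "yaw": 0}, {"dp": [0, 0, -0.006], "yaw": 0}, {"dp": [0, 0, -0.009], "yaw": 0}, {"dp": [0, 0, -0.012], "yaw": 0}, {"dp": [0, 0, -0.015], "yaw": 0}, {"dp": [0, 0, -0.018], "yaw": 0}, {"dp": [0, 0, -0.021], "yaw": 0}, {"dp": [0, 0, -0.023], "yaw": 0}, {"dp": [0, 0, -0.0245], "yaw": 0}, {"dp": [0, 0, -0.0255], "yaw": 0}, {"dp": [0, 0, -0.026], "yaw": 0}, {"dp": [0, 0, -0.026], "yaw": 0}, {"dp": [0, 0, -0.026], "yaw": 0}]'

```text
time_s: 17.88
tcp_pos: [0.5453, 0.1285, 0.0437]
eef_rot: [-180.0, 0.0, 178.3]
contact_force: [-0.6, -0.8, -0.6]
gripper_width: 0.0196
gripper_force: 30.0
```

Call:
apply_moves --targets '[{"dp": [0, 0, -0.0005], "yaw": 0}, {"dp": [0, 0, -0.0008], "yaw": 0}, {"dp": [0, 0, -0.0008], "yaw": 0}, {"dp": [0, 0, -0.0008], "yaw": 0}]'

```text
time_s: 18.22
tcp_pos: [0.5453, 0.1285, 0.0434]
eef_rot: [-180.0, 0.0, 178.3]
contact_force: [-3.0, -2.1, 6.3]
gripper_width: 0.0197
gripper_force: 30.0
```

Contact: 6 N upward. I release and retreat.

Call:
apply_moves --targets '[{"dp": [0, 0, 0], "yaw": 0}, {"dp": [0, 0, 0], "yaw": 0}, {"dp": [0, 0, 0], "yaw": 0}]' --squeeze 6

```text
time_s: 18.47
tcp_pos: [0.5453, 0.1284, 0.0434]
eef_rot: [-180.0, 0.0, 178.3]
contact_force: [-2.7, -1.5, 5.4]
gripper_width: 0.0203
gripper_force: 6.0
```

Call:
apply_moves --targets '[{"dp": [0, 0, 0], "yaw": 0}, {"dp": [0, 0, 0], "yaw": 0}, {"dp": [0, 0, 0], "yaw": 0}, {"dp": [0, 0, 0], "yaw": 0}, {"dp": [0, 0, 0], "yaw": 0}, {"dp": [0, 0, 0], "yaw": 0}, {"dp": [0, 0, 0], "yaw": 0}]' --grip 0.05

```text
time_s: 19.05
tcp_pos: [0.5453, 0.1287, 0.0427]
eef_rot: [-180.0, -0.0, 178.3]
contact_force: [0.5, 1.2, 0.4]
gripper_width: 0.0416
gripper_force: 0.0
```

Call:
apply_moves --targets '[{"dp": [0, 0, 0.005], "yaw": 0}, {"dp": [0, 0, 0.015], "yaw": 0}, {"dp": [0, 0, 0.03], "yaw": 0}, {"dp": [0, 0, 0.05], "yaw": 0}, {"dp": [0, 0, 0.075], "yaw": 0}, {"dp": [0, 0, 0.1], "yaw": 0}, {"dp": [0, 0.01, 0.12], "yaw": 0}, {"dp": [0, 0.03, 0.14], "yaw": 0}, {"dp": [0, 0.05, 0.155], "yaw": 0}, {"dp": [0, 0.06, 0.16], "yaw": 0}, {"dp": [0, 0.06, 0.16], "yaw": 0}, {"dp": [0, 0.06, 0.16], "yaw": 0}]'

```text
time_s: 20.05
tcp_pos: [0.5449, 0.1889, 0.2028]
eef_rot: [180.0, -0.0, 178.4]
contact_force: [-0.1, -0.3, -0.7]
gripper_width: 0.0414
gripper_force: 0.0
```

```bash
python3 w.py w9 .0355; python3 - <<'E'
from h import *
c=dict(np.load("w9.npz"));u,v=np.meshgrid(np.arange(640),np.arange(400)); P=world(c,u,v)
for y in(.25,.13):
  for x0,x1 in((.486,.52),(.535,.562),(.575,.606)):
    k=P[(P[...,0]>x0)&(P[...,0]<x1)&(abs(P[...,1]-y)<.008)&(P[...,2]<.06)]; print(y,len(k),np.percentile(k[:,2],[50,98]) if len(k) else 0)
k=P[(P[...,2]>.004)&(P[...,2]<.06)&(P[...,0]<.62)&(P[...,1]>.05)]
k=k[(k[:,2]<.02)]
print("plate",cv2.minAreaRect((k[:,:2]*1000).astype(np.float32)))
E
```

```text
20.05 [0.5449 0.1889 0.2028] [179.98  -0.   178.37] [-0.1 -0.3 -0.7] cam [0.47  0.192 0.339]
(381, 176) 3128 rect [541.4 249.   28.2 114.5  87.9] ang 178.1 z [0.0438 0.0472]
(250, 185) 878 rect [542.5 129.2  20.4  41.1  87.5] ang 178.0 z [0.0387 0.0398]
0.25 760 [0.04193957 0.04588423]
0.25 516 [0.04649262 0.04784276]
0.25 308 [0.04174711 0.04587261]
0.13 677 [0.03467805 0.03823497]
0.13 506 [0.03873495 0.04003638]
0.13 375 [0.03407237 0.03797496]
plate ((547.7302856445312, 189.04299926757812), (220.42738342285156, 130.3394012451172), 88.00594329833984)
```

View pics/w9.png

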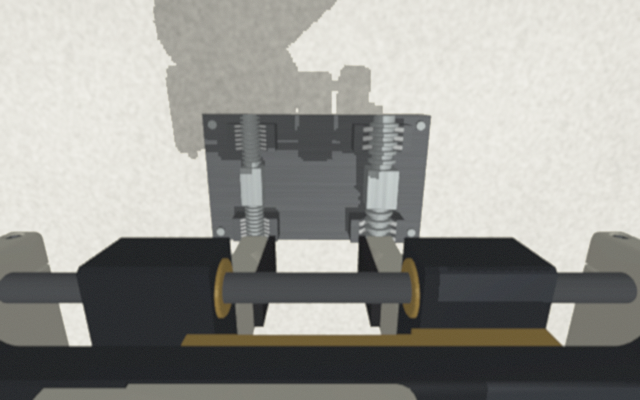

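Both studs lie level in their Vs, fine at (251,185) and coarse at (383,185). Their tops read 38 and 46 mm at both ends and the collars are midway. I hand in.

```bash
python3 -c "
from plant import r; print(r.close_job())"
```

```text
the job is handed in; nothing more can be done
None
```

The job is handed in: the coarse and fine studs are each seated level in their own V pair, with collars midway to within about 1 mm. I never touched the blank, and the arm finished at about 20 s.

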